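# Index the dial table to its next slot

## Robot

A 6-joint arm with a two-finger parallel gripper is mounted at the origin on the work surface. World frame = base frame: x ahead of the robot, y to its left, z up, the work surface at z = 0. Lengths are in mm, angles in rad, forces in N, time in s.
With the tool pointing down it reaches from about 350 to 975 mm from the base axis. Payload 7.1 kg.
Tool frame: the origin (TCP) lies on the front face of the gripper's body, between the roots of the fingers; the fingertips stand 80 mm ahead of it and the grasp point (between the pads) lies 61 mm ahead of it (env.tips_ahead is the distance from the TCP to the fingertips, in mm); z points along the fingers, y is the direction in which the jaws open and shut (so a half turn about z gives the same grasp; the last joint's range is limited). The gripper opens to 88 mm and grips with 3 to 60 N. Pads are 20 mm wide; open, the fingers measure 115 mm over their backs; the gripper's body (75 mm by 178 mm) begins 61 mm behind the grasp point.
Start: joints at [-0.019, 0.423, 1.63, -0, 1.089, -0.019], TCP at [624.984, 0.026, 302.675] pointing down, gripper open.
Joint ranges: [-3, 3], [-0.9, 2.11], [0.09, 2.58], [-1.31, 4.45], [0.11, 2.69], [-2.54, 2.54]. Speed limits (rad/s): [2.39, 2.39, 3.01, 3.14, 3.14, 3.14].

## Interface

Orientations are given as a unit quaternion [x, y, z, w].
In Python, from station import env, set_gripper, viewer, workorder gives the robot as it stands. Calls block until the motion is done:
- env.reach(position, orientation): joint-space move of the TCP to a pose.
- env.move_l(position, rot=None, rate=150, f_stop=None): straight line of the TCP; rot=None keeps the orientation; rate is the mean speed in mm/s. With f_stop (N) it stops when the force on the tool has changed by that much, and returns True; else False.
- env.move_joints(angles): joint-space move.
- set_gripper(opening): finger opening in mm; the grip force is fixed at half the most; returns when the fingers have stopped.
- env.hold(seconds).
- env.ik(position, orientation): joint angles nearest the present ones, or None.
- env.read_state(): the state.
- viewer.camera(name): name is "scene" or "side" or "wrist"; returns the picture (400x640x3 uint8, blue, green, red); there is no depth.
- viewer.camera_params(name): a dict with "fx", "fy", "cx", "cy" (pixels), "dist" ([k1, k2, p1, p2, k3] as OpenCV has them; the pictures are not rectified), "pose" (4x4, takes a point from camera to world coordinates); the wrist camera has in their place "tool_from_camera" (4x4, takes a point from camera to tool coordinates, whose origin is the TCP and whose axes are the flange's). Camera axes: x right, y up, looking along -z (the intrinsics and any distortion apply to the point x, -y, -z); pixel columns grow to the right and rows downward; lengths in mm; the calibration is good to about 2 mm. A picture is of the moment at which its call begins: read the wrist's pose just before it. camera_params takes no time and is no camera call.
A pose or a line that the arm cannot do raises env.IKError and nothing moves.
- workorder.sign_off(): hands the job in, once; it reports no verdict.
The state is a dict: "time_s": time; "qpos": joint angles; "dq": joint speeds; "tau": joint torques, N m; "tool_pos": TCP position; "orientation": TCP orientation; "force": force on the tool from outside, world axes, zero at the start; "wrist_torque": the same for the moment, N m; "width": finger opening in mm.
Only numpy, scipy, OpenCV 4.12 (cv2) and the standard library are available. Lean on these libraries where they do the work, as an engineer would, in place of code of your own. Each camera call takes 0.05 s, during which the arm holds its last target.

## Task

Index the clockmaker's round work table on by one station: with a fingertip press the plunger on its lug in, turn the table clockwise (seen from above) to the very next slot of the index plate, and let the plunger spring fully home in it. Do not turn it the other way or past that slot, do not grip the plunger between the fingers, and leave the things lying about the table where they are.

Things in the scene. Friction and masses are not known exactly. Their poses are not given: they have to be found in the camera images.
- index_base: Fixed grey iron base bolted to the bench, round foot 176 mm across, anywhere in front of the robot, any yaw. Origin: centre of its underside on the bench, on the turning axis, z up. The steel index plate (173 mm across, top 46 mm above the bench) belongs to it; twelve slots 8 mm wide in its rim stand 30 degrees (0.5236 rad) apart.
- table_axis (a point): Point on the vertical turning axis at the upper face of the turning table (aluminium disc 144 mm across, 66 mm above the bench). Turns with it: x points level from the axis to the lug and plunger, z up. A brass dial blank is clamped on the table by a knurled nut; the clamp stud's top, the highest point in the middle, is 91 mm above the bench.
- turntable (a joint): Angle of the turning table in rad, 0 at the start (plunger seated in a slot), growing clockwise seen from above; the next slot is at 0.5236. With the plunger clear of the slots the table turns very lightly (about 0.2 N sideways at the plunger); with the plunger let go between slots it drags (2 to 4 N). Locked in a slot it has about 0.01 rad of play.
- plunger_top (a point): Centre of the flat rubber-faced top of the black plunger cap (34 mm across, 10 mm thick), 100 mm from the turning axis, 98 mm above the bench when not pressed, with 12 mm clear below the cap. Moves with plunger and table; z up. Pressing straight down lowers the plunger's tooth out of its slot and frees the table; a fingertip pressing on the rubber carries the lug round by friction.
- lug_end (a point): Middle of the outer end face of the lug, the aluminium arm of the turning table that carries the plunger: 114 mm from the turning axis, 57 mm above the bench. The lug is 34 mm wide, its top 66 mm and its underside 48 mm above the bench; a steel bush 29 mm across on it, under the cap, reaches 76 mm.
- plunger (a joint): How far the plunger is pressed in, in m: 0 = fully home in a slot, 0.011 = at its stop; clear of the slot from about 0.0075. The spring pushes up with 4 N at 0 and 8 N at 0.011. Let go between slots it rubs under the plate (about 0.0075) and springs into the next slot that comes; let go within about 1.5 degrees of a slot it draws the table into line.
- loupe: Bystander: loose black eyeglass loupe, 38 mm across, 32 mm tall, standing on the bench. Origin: centre of its underside.
- jar: Bystander: loose small glass jar with an aluminium lid, 42 mm across, 46 mm tall. Origin: centre of its underside.
- screwdriver: Bystander: loose screwdriver, 150 mm long, lying on the bench along its own x, handle to -x. Origin: about the middle of its underside.
- barrel: Bystander: loose brass spring barrel, 48 mm across, 28 mm tall, standing on the bench. Origin: centre of its underside.
Mind the look-alikes: they are no part of the job. Of the things that look like the index_base, the smaller one is meant.

How it is judged:
By the outcome, as a careful person would: the job done as asked, in the order asked, and still so for the second after the job is handed in, with the robot touching nothing.
It also fails if it takes over 38 s, if anything falls off the work surface, if the arm or the gripper's body presses on something with over 40 N, if the wrist force passes 120 N, or if a joint passes its speed limit or range.

## Working session

There is one attempt and no reset: what is moved stays moved. The work goes in short steps, each a Python script; the robot and the scene stay as the last script left them, time stands still between calls to the robot, and variables do not carry over. Pictures are saved under pics/ and viewed, and the job is handed in when it is done.

```bash
ls; mkdir -p pics; python3 - <<'E'
from station import env, set_gripper, viewer, workorder
import cv2
s=env.read_state();print(s['time_s'],s['tool_pos'],s['orientation'],s['force'])
for n in ["scene","side","wrist"]:
    cv2.imwrite(f"pics/a_{n}.png",viewer.camera(n)); print(n,viewer.camera_params(n))
E
```

```text
pics
0.0 [6.24556718e+02 4.23129102e-02 3.01899930e+02] [ 7.07109578e-01  7.07103568e-01 -5.27598741e-04 -5.56944224e-04] [-0.74945     0.43667665 -0.56088522]
scene {'fx': 424.00955883767597, 'fy': 424.00955883767597, 'cx': 318.63503088096905, 'cy': 199.24451600767603, 'dist': array([-0.00460402,  0.        ,  0.        ,  0.        ,  0.        ]), 'pose': array([[-6.79077237e-01, -5.33047351e-01,  5.04692607e-01,
         1.13143000e+03],
       [ 7.34066467e-01, -4.92435226e-01,  4.67604502e-01,
         5.17703770e+02],
       [-7.26922838e-04,  6.88017492e-01,  7.25693739e-01,
         8.92792118e+02],
       [ 0.00000000e+00,  0.00000000e+00,  0.00000000e+00,
         1.00000000e+00]])}
side {'fx': 428.32423041859386, 'fy': 428.32423041859386, 'cx': 319.1162873940712, 'cy': 198.06856393145273, 'dist': array([-0.04357831,  0.        ,  0.        ,  0.        ,  0.        ]), 'pose': array([[ 9.51396525e-01,  2.12656730e-01, -2.22759439e-01,
         3.46915400e+02],
       [-3.07252862e-01,  6.06141364e-01, -7.33613199e-01,
        -8.76049799e+02],
       [-2.09840742e-02,  7.66400523e-01,  6.42020176e-01,
         8.16539455e+02],
       [ 0.00000000e+00,  0.00000000e+00,  0.00000000e+00,
         1.00000000e+00]])}
wrist {'fx': 321.1648202415837, 'fy': 321.1648202415837, 'cx': 322.17124556919805, 'cy': 203.8133986862342, 'dist': array([-0.0162748,  0.       ,  0.       ,  0.       ,  0.       ]), 'tool_from_camera': array([[-1.32425867e-03,  9.58729435e-01,  2.84316930e-01,
         7.69313098e+01],
       [ 9.99999094e-01,  1.20056600e-03,  6.09318284e-04,
         1.09245505e-01],
       [ 2.42830135e-04,  2.84317480e-01, -9.58730156e-01,
        -8.34345856e+01],
       [ 0.00000000e+00,  0.00000000e+00,  0.00000000e+00,
         1.00000000e+00]])}
```

View pics/a_scene.png

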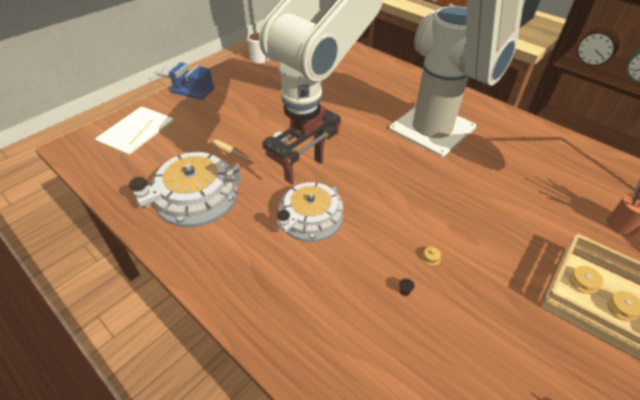

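View pics/a_side.png

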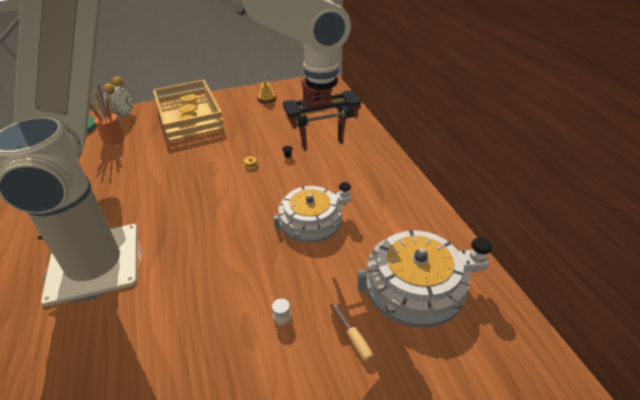

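View pics/a_wrist.png

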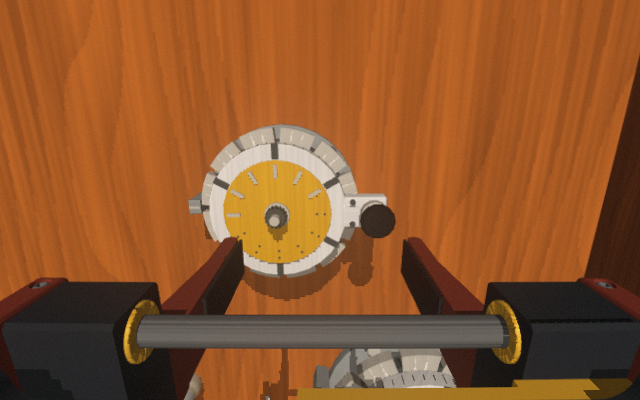

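The scene and side views show the smaller table at scene (311,208) and side (311,208). The larger look-alike is at scene (195,185) and side (420,265). The wrist view shows the small table with its stud at about (276,215) and the black cap at about (377,221), so the lug points along world +x. I'll measure it next.

```bash
cat > h.py <<'E'
from station import env, set_gripper, viewer, workorder
import cv2, numpy as np
from scipy.spatial.transform import Rotation as R
def ray(name,uv,s=None):
    p=viewer.camera_params(name)
    K=np.array([[p['fx'],0,p['cx']],[0,p['fy'],p['cy']],[0,0,1]])
    n=cv2.undistortPoints(np.array([[uv]],float),K,np.array(p['dist'])).ravel()
    if name=='wrist':
        T=np.eye(4);T[:3,:3]=R.from_quat(s['orientation']).as_matrix();T[:3,3]=s['tool_pos'];P=T@p['tool_from_camera']
    else: P=p['pose']
    return P[:3,3],P[:3,:3]@np.array([n[0],-n[1],-1])
def onz(name,uv,z,s=None):
    o,d=ray(name,uv,s);return o+d*(z-o[2])/d[2]
def dark(im,box,thr=50):
    x0,y0,x1,y1=box
    m=(im[y0:y1,x0:x1].max(2)<thr).astype(np.uint8)
    n,l,st,c=cv2.connectedComponentsWithStats(m)
    i=1+np.argmax(st[1:,4]);return c[i]+[x0,y0],st[i]
E
python3 - <<'E'
from h import *
s=env.read_state()
w=cv2.imread('pics/a_wrist.png');sc=cv2.imread('pics/a_scene.png');sd=cv2.imread('pics/a_side.png')
for n,im,b in [('wrist',w,(355,195,402,245)),('scene',sc,(272,205,294,228)),('side',sd,(335,178,355,198))]:
    for t in (40,60,80):
        c,st=dark(im,b,t); print(n,t,c,st,onz(n,c,95,s).round(1))
def brass(im,b):
    x0,y0,x1,y1=b; h=cv2.cvtColor(im[y0:y1,x0:x1],cv2.COLOR_BGR2HSV)
    m=cv2.inRange(h,(18,120,110),(32,255,255));m=cv2.morphologyEx(m,cv2.MORPH_CLOSE,np.ones((5,5)))
    c=max(cv2.findContours(m,0,1)[0],key=cv2.contourArea)
    e=cv2.fitEllipse(cv2.convexHull(c));return np.array(e[0])+[x0,y0],e
for n,im,b in [('wrist',w,(195,120,345,285)),('scene',sc,(275,175,350,240)),('side',sd,(272,180,350,240))]:
    c,e=brass(im,b);print(n,c,e,onz(n,c,69,s).round(1))
cv2.imwrite('pics/b.png',np.hstack([cv2.resize(a,(260,260),interpolation=cv2.INTER_CUBIC) for a in (w[110:300,185:415],sc[170:240,270:350],sd[175:245,270:360])]))
E
```

```text
Traceback (most recent call last):
  File "h.py", line 18, in dark
    i=1+np.argmax(st[1:,4]);return c[i]+[x0,y0],st[i]
        ~~~~~~~~~^^^^^^^^^^
ValueError: attempt to get argmax of an empty sequence
```

```bash
python3 - <<'E'
from h import *
s=env.read_state()
w=cv2.imread('pics/a_wrist.png');sc=cv2.imread('pics/a_scene.png');sd=cv2.imread('pics/a_side.png')
print(w[215:230:5,370:385:5].tolist())
for n,im,b in [('wrist',w,(355,195,402,245)),('scene',sc,(272,205,294,228)),('side',sd,(335,178,355,198))]:
    for t in (50,60,75):
        c,st=dark(im,b,t); print(n,t,c,st,onz(n,c,98,s).round(1))
def brass(im,b):
    x0,y0,x1,y1=b; h=cv2.cvtColor(im[y0:y1,x0:x1],cv2.COLOR_BGR2HSV)
    m=cv2.inRange(h,(18,120,110),(32,255,255));m=cv2.morphologyEx(m,cv2.MORPH_CLOSE,np.ones((5,5)))
    c=max(cv2.findContours(m,0,1)[0],key=cv2.contourArea)
    e=cv2.fitEllipse(cv2.convexHull(c));return np.array(e[0])+[x0,y0],e
for n,im,b in [('wrist',w,(195,120,345,285)),('scene',sc,(275,175,350,240)),('side',sd,(272,180,350,240))]:
    c,e=brass(im,b);print(n,c,e,onz(n,c,69,s).round(1))
cv2.imwrite('pics/b.png',np.hstack([cv2.resize(a,(260,260),interpolation=cv2.INTER_CUBIC) for a in (w[110:300,185:415],sc[170:240,270:350],sd[175:245,270:360])]))
E
```

```text
[[[38, 47, 61], [37, 44, 59], [32, 41, 56]], [[38, 46, 59], [35, 43, 58], [35, 44, 59]], [[32, 42, 55], [35, 42, 55], [34, 42, 55]]]
wrist 50 [379. 205.] [24 10  1  1  1] [677.5  -9.5  98. ]
wrist 60 [377.61547763 221.1789601 ] [  6  10  34  33 827] [677.  -25.6  98. ]
wrist 75 [377.17536071 220.92119867] [  5  10  35  33 901] [676.6 -25.3  98. ]Traceback (most recent call last):
  File "<stdin>", line 7, in <module>
  File "h.py", line 18, in dark
    i=1+np.argmax(st[1:,4]);return c[i]+[x0,y0],st[i]
        ~~~~~~~~~^^^^^^^^^^
    return _wrapfunc(a, 'argmax', axis=axis, out=out, **kwds)
    return bound(*args, **kwds)
ValueError: attempt to get argmax of an empty sequence
```

```bash
sed -i 's/thr=50/thr=80/' h.py; cat > m.py <<'E'
from h import *
def brass(im,b):
    x0,y0,x1,y1=b; h=cv2.cvtColor(im[y0:y1,x0:x1],cv2.COLOR_BGR2HSV)
    m=cv2.inRange(h,(15,140,110),(32,255,255));m=cv2.morphologyEx(m,cv2.MORPH_CLOSE,np.ones((5,5)))
    c=max(cv2.findContours(m,0,1)[0],key=cv2.contourArea)
    e=cv2.fitEllipse(cv2.convexHull(c));return np.array(e[0])+[x0,y0],e
E
python3 - <<'E'
from m import *
s=env.read_state()
w=cv2.imread('pics/a_wrist.png');sc=cv2.imread('pics/a_scene.png');sd=cv2.imread('pics/a_side.png')
for n,im,b in [('wrist',w,(195,120,345,285)),('scene',sc,(275,175,350,240)),('side',sd,(272,180,350,240))]:
    c,e=brass(im,b);print(n,c,e,onz(n,c,70,s).round(1))
cv2.imwrite('pics/b.png',np.hstack([cv2.resize(a,(260,260),interpolation=cv2.INTER_CUBIC) for a in (w[110:300,185:415],sc[170:240,270:350],sd[175:245,270:360])]))
for n,im,b in [('wrist',w,(355,195,402,245)),('scene',sc,(272,205,294,228)),('side',sd,(335,178,355,198))]:
    for t in (60,80,100):
        try: c,st=dark(im,b,t); print(n,t,c,st,onz(n,c,98,s).round(1))
        except ValueError: print(n,t,'none')
print(onz('wrist',(272,219),91,s))
E
```

```text
wrist [276.84319305 211.48164368] ((81.84319305419922, 91.48164367675781), (101.65577697753906, 107.83621978759766), 110.64575958251953) [577.5 -24.8  70. ]
scene [310.16838455 200.44180107] ((35.16838455200195, 25.441801071166992), (25.388938903808594, 37.04343795776367), 88.85515594482422) [577.8 -26.1  70. ]
side [309.54864502 202.20666695] ((37.54864501953125, 22.206666946411133), (25.506933212280273, 39.40447998046875), 87.13964080810547) [576.4 -31.   70. ]
wrist 60 [377.61547763 221.1789601 ] [  6  10  34  33 827] [677.  -25.6  98. ]
wrist 80 [377.1938326  220.94493392] [  5  10  35  33 908] [676.6 -25.3  98. ]
wrist 100 [377.19914347 221.        ] [  5   9  36  34 934] [676.6 -25.4  98. ]
scene 60 none
scene 80 [282.71212121 214.86363636] [ 6  6 10  8 66] [679.  -23.8  98. ]
scene 100 [282.51578947 214.8       ] [ 5  5 12 10 95] [679.2 -24.3  98. ]
side 60 [344.51666667 186.75      ] [ 5  5 10  8 60] [675.4 -32.5  98. ]
side 80 [344.52112676 186.69014085] [ 5  5 10  9 71] [675.5 -32.2  98. ]
side 100 [344.45977011 186.85057471] [ 4  4 12 11 87] [675.1 -32.8  98. ]
[575.6371039  -25.72781512  91.        ]
```

View pics/b.png

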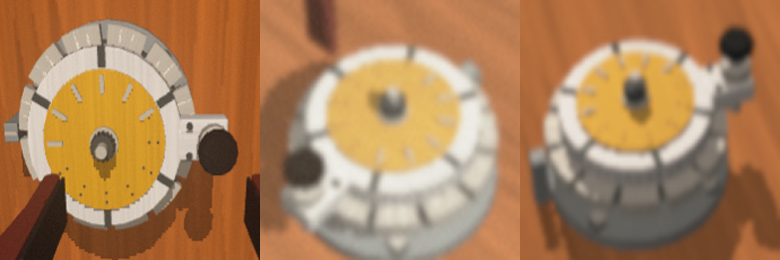

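```bash
python3 - <<'E'
from m import *
print('big dial', onz('side',(420,258),95), onz('scene',(190,176),95),'cap',onz('side',(482,245),135),onz('scene',(139,186),135))
s=env.read_state(); q=s['orientation']
set_gripper(0)
env.reach([640,-75,270],[2**-.5,2**-.5,0,0])
env.hold(.3)
s=env.read_state();im=viewer.camera('wrist');cv2.imwrite('pics/c_wrist.png',im)
print(s['time_s'],s['tool_pos'],s['orientation'],s['force'],s['width'])
np.savez('c.npz',p=s['tool_pos'],q=s['orientation'])
E
```

```text
big dial [ 746.36033079 -325.3441078    95.        ] [ 751.15131198 -314.50617201   95.        ] cap [ 869.81022456 -366.64190173  135.        ] [ 880.12956953 -337.38579644  135.        ]
2.2167 [640.18438521 -74.03355549 270.65720256] [7.06651946e-01 7.07561150e-01 3.38402609e-04 3.61428760e-04] [ 0.26908662  0.72764175 -0.22107596] 0.35152578819868674
```

View pics/c_wrist.png

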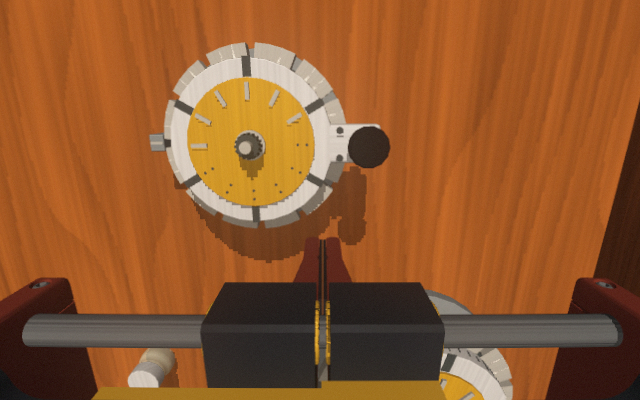

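The table now shows in full: cap at about (369,147), stud top at (245,148), and closed fingertips at (323,240). The jar at (150,367) is well away.

```bash
python3 - <<'E'
from m import *
z=np.load('c.npz');s=dict(tool_pos=z['p'],orientation=z['q'])
im=cv2.imread('pics/c_wrist.png')
for t in (65,80,100):
    c,st=dark(im,(340,120,398,175),t);print(c,st,onz('wrist',c,98,s).round(1))
c,e=brass(im,(165,60,335,230));print(c,e[1],onz('wrist',c,70,s).round(1))
print('stud',onz('wrist',(245.5,148),91,s).round(1),'jar',onz('wrist',(147,375),46,s).round(1))
E
```

```text
[368.36225266 146.91019787] [   8    7   41   41 1314] [676.8 -26.1  98. ]
[368.35469449 146.89642325] [   8    7   42   41 1342] [676.8 -26.1  98. ]
[368.42564103 146.94065934] [   8    7   42   41 1365] [676.9 -26.1  98. ]
[250.34053802 141.31787872] (123.66613006591797, 131.46121215820312) [577.6 -24.4  70. ]
stud [577.9 -27.8  91. ] jar [ 429.8 -303.    46. ]
```

```bash
python3 - <<'E'
from m import *
q=[2**-.5,2**-.5,0,0]
env.reach([677,-26,195],q)
env.hold(.2)
s=env.read_state();f0=np.array(s['force']);print(s['time_s'],s['tool_pos'],f0)
r=env.move_l([677,-26,172],rate=20,f_stop=2.5)
s=env.read_state();print(r,s['time_s'],s['tool_pos'],s['force']-f0)
z=s['tool_pos'][2]
for d in (8,10):
    env.move_l([677,-26,178-d],rate=20,f_stop=18);env.hold(.15)
    s=env.read_state();print(s['time_s'],s['tool_pos'],s['force']-f0)
np.save('f0.npy',f0)
cv2.imwrite('pics/d_side.png',viewer.camera('side')[150:270,240:440].repeat(4,0).repeat(4,1))
E
```

```text
2.9417 [677.41676778 -27.00097323 197.06115109] [ 0.1348863  -0.38508147  0.26032541]
True 3.775 [676.94635239 -25.94936603 177.06505238] [ 0.3576409  -0.43240808  2.81682923]
4.425 [677.07811835 -25.97516989 170.1694802 ] [-2.05840599  1.4012604   6.2215004 ]
4.825 [677.07859345 -25.98102922 168.26255346] [-1.9627075   0.11609348  6.09414262]
```

View pics/d_side.png

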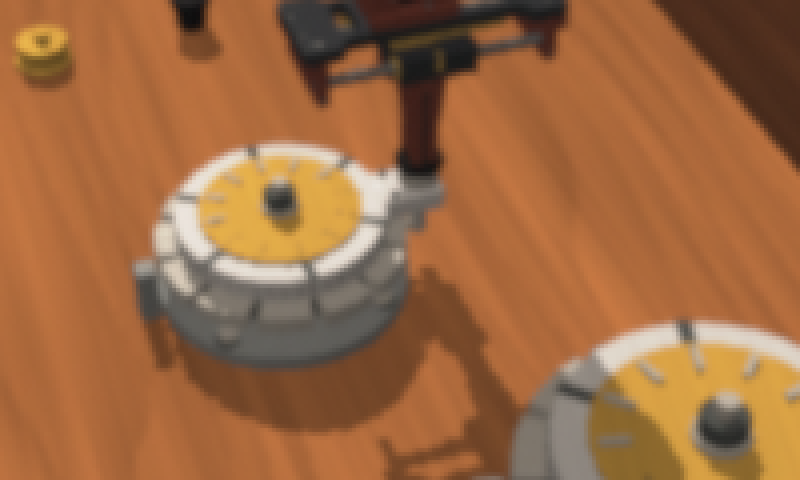

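Fingertips are on the cap and it is pressed about 10 mm. Next is the arc clockwise, checking the sideways force as it goes.

```bash
cat >> m.py <<'E'
C=np.array([577.2,-26.]);R0=R.from_quat([2**-.5,2**-.5,0,0])
def pose(a,z,r=99.8):
    a=np.radians(a);return [C[0]+r*np.cos(a),C[1]-r*np.sin(a),z],(R.from_euler('z',-a)*R0).as_quat()
E
python3 - <<'E'
from m import *
f0=np.load('f0.npy')
def st(t):
    s=env.read_state();print(t,round(s['time_s'],2),np.round(s['tool_pos'],1),np.round(s['force']-f0,1))
env.move_l([677,-26,167.4],rate=20);env.hold(.15);st('press')
for a in (2,5,10,15):
    p,q=pose(a,167.4)
    r=env.move_l(p,q,rate=25,f_stop=10);st((a,r))
    if r: break
cv2.imwrite('pics/e_side.png',viewer.camera('side')[150:270,240:440].repeat(4,0).repeat(4,1))
E
```

```text
press 5.28 [677.1 -26.  167.7] [-2.1  0.5  6.7]
(2, False) 5.57 [676.9 -29.6 167.7] [-1.5 -0.1  5.7]
(5, False) 5.92 [676.6 -34.8 167.7] [-1.5  0.7  7.1]
(10, False) 6.42 [675.5 -43.4 167.7] [-2.1  1.3  6.9]
(15, False) 6.92 [673.6 -51.9 167.7] [-1.9  1.4  7. ]
```

View pics/e_side.png

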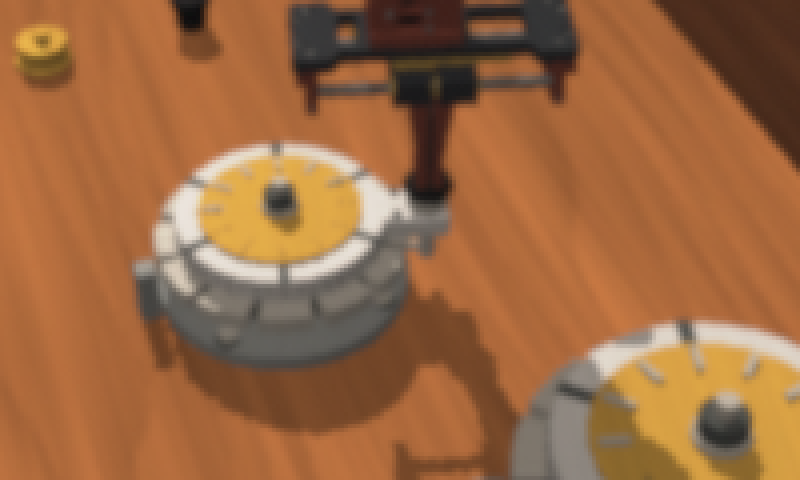

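The table follows: the lug has turned about 15° with the cap still under the fingertips. I'll go on to the slot.

```bash
python3 - <<'E'
from m import *
f0=np.load('f0.npy')
def st(t):
    s=env.read_state();print(t,round(s['time_s'],2),np.round(s['tool_pos'],1),np.round(s['force']-f0,1));return s
for a in (20,25,28,29.7):
    p,q=pose(a,167.4)
    r=env.move_l(p,q,rate=25,f_stop=10);st((a,r))
    if r: break
env.hold(.3);st('settled')
im=viewer.camera('wrist');cv2.imwrite('pics/f_wrist.png',im)
for z in (170,172,174,176,178):
    p,q=pose(29.7,z);env.move_l(p,q,rate=20);env.hold(.1);st(z)
cv2.imwrite('pics/f_side.png',viewer.camera('side')[150:270,240:440].repeat(4,0).repeat(4,1))
E
```

```text
(20, False) 7.47 [671.  -60.2 167.7] [-1.5  1.7  6.4]
(25, False) 7.97 [667.7 -68.2 167.7] [-0.7  0.3  6.5]
(28, False) 8.33 [665.4 -72.9 167.7] [-1.4  1.3  7.1]
(29.7, False) 8.6 [663.9 -75.5 167.7] [-2.6  2.   7.2]
settled 8.9 [664.  -75.4 167.7] [-0.8 -0.2  5.9]
170 9.33 [664.  -75.3 170.2] [-1.3  0.   6.2]
172 9.68 [664.  -75.4 172.1] [0.3 1.2 4.8]
174 10.03 [663.9 -75.4 174.1] [-1.4  0.6  4.4]
176 10.38 [663.9 -75.4 176. ] [0.4 1.2 2.8]
178 10.73 [663.9 -75.5 178. ] [-0.2  0.9  2.6]
```

View pics/f_side.png

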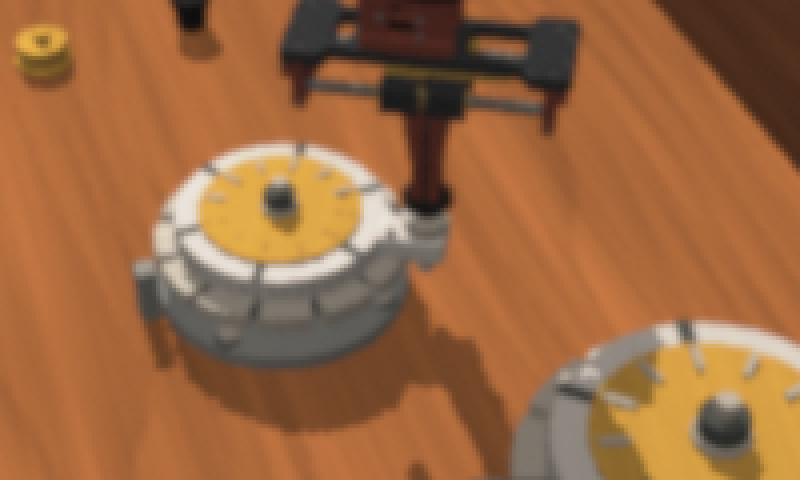

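View pics/f_wrist.png

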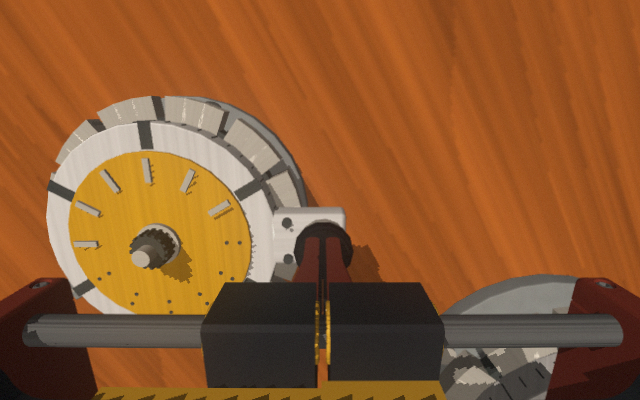

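Spring force stayed on the tip all the way up to home height, so the tooth has entered the slot. I'll back off and check from the viewing pose.

```bash
python3 - <<'E'
from m import *
p,q=pose(29.7,215);env.move_l(p,q,rate=80)
env.reach([640,-95,270],[2**-.5,2**-.5,0,0]);env.hold(.4)
s=env.read_state();im=viewer.camera('wrist');cv2.imwrite('pics/g_wrist.png',im)
cv2.imwrite('pics/g_scene.png',viewer.camera('scene'));cv2.imwrite('pics/g_side.png',viewer.camera('side'))
print(s['time_s'],s['force'])
np.savez('g.npz',p=s['tool_pos'],q=s['orientation'])
c,e=brass(im,(165,40,335,230));print(c,e[1],onz('wrist',c,70,s).round(1))
g=im.copy();
for t in (65,80,100):
    m=(im[:235,330:420].max(2)<t).astype(np.uint8);n,l,st,cc=cv2.connectedComponentsWithStats(m);i=1+np.argmax(st[1:,4]);c=cc[i]+[330,0]
    for z in (98,91):
        P=onz('wrist',c,z,s);d=P[:2]-[577.4,-25.7];print(t,c,st[i],z,P.round(1),np.hypot(*d),np.degrees(np.arctan2(d[1],d[0])))
E
```

```text
12.3917 [0.31764312 0.26289583 0.6025027 ]
[249.03939819 116.80239868] (127.49456787109375, 136.6880340576172) [577.5 -24.4  70. ]
65 [351.83902439 182.76260163] [   3  163   39   40 1230] 98 [663.9 -75.7  98. ] 99.93379829165302 -30.019163996224705
65 [351.83902439 182.76260163] [   3  163   39   40 1230] 91 [664.6 -77.3  91. ] 101.29780726829411 -30.611255065635024
80 [351.91096979 182.65739269] [   2  163   41   40 1258] 98 [664.  -75.6  98. ] 99.93888188254819 -29.95964132318008
80 [351.91096979 182.65739269] [   2  163   41   40 1258] 91 [664.6 -77.2  91. ] 101.30192862547338 -30.550894015849778
100 [351.7217525  182.70023059] [   2  162   41   42 1301] 98 [663.8 -75.6  98. ] 99.82421868915901 -30.021072267466735
100 [351.7217525  182.70023059] [   2  162   41   42 1301] 91 [664.5 -77.2  91. ] 101.18526036270602 -30.61384805994307
```

View pics/g_wrist.png

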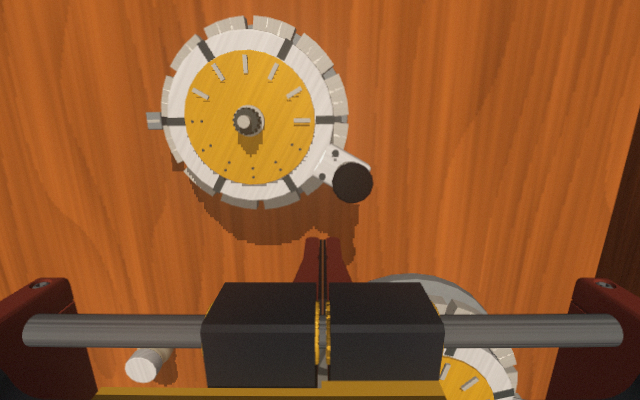

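View pics/g_side.png

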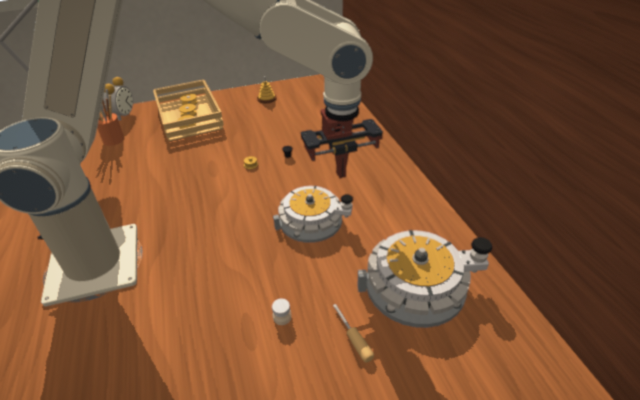

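The wrist view puts the cap at (352,183), which is -30.0° at radius 99.9 mm for a height of 98 mm, so it is home in the next slot. In the side view the jar, screwdriver, loupe and barrel are at the same pixels as before.

```bash
python3 - <<'E'
from m import *
workorder.sign_off();print(env.read_state()['time_s'])
E
```

```text
the job is handed in; nothing more can be done
the job is handed in; nothing more can be done
```

I indexed the smaller work table clockwise by one station and handed the job in at about 12.4 s of robot time. With the gripper closed, I pressed the plunger about 10 mm from above with the fingertips, turned it round its arc, eased it up in the slot and backed off.

**Angle and height:** The last wrist picture puts the lug at 30.0° clockwise of its start. The cap came out 99.9 mm from the axis when its normal height of 98 mm is assumed, which fits a fully seated plunger.

**Plunger seated:** The spring force stayed on the fingertips while I eased up, fading from about 6 N to 2.6 N at the unpressed height. That means the plunger rose past the 7.5 mm point where it would rub under the plate.

**Bystanders:** By eye, the jar, screwdriver, loupe and barrel look unmoved in the side view. I did not measure their positions.

**Disagreement:** The side camera placed the table 5–6 mm off in y from the wrist and scene cameras. I went by those two, and the contact and the final fit bore them out.

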